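# Roll a reagent cartridge up the analyser's loading ramp

### The arm

A 7-joint arm with a two-finger parallel gripper is mounted at the origin on the work surface. World frame = base frame: x ahead of the robot, y to its left, z up, the work surface at z = 0. Lengths are in m, angles in rad, forces in N, time in s.
With the tool pointing down it reaches from about 0.4 to 0.75 m from the base axis. Payload 19.5 kg.
Tool frame: the origin (TCP) lies on the centre line of the jaws, within the pads' length; the fingertips stand env.tip_extent ahead of it and the grasp point (between the pads) lies 5 mm behind it (env.tip_extent is the distance from the TCP to the fingertips, in m); z points along the fingers, y is the direction in which the jaws open and shut (so a half turn about z gives the same grasp; the last joint's range is limited). The gripper opens to 85 mm and grips with 20 to 120 N. Pads are 22 mm wide; open, the fingers measure 114 mm over their backs; the gripper's body (76 mm by 85 mm) begins 54 mm behind the grasp point. The pads swing forward as they close: fully open they stand 13 mm farther back than shut.
Start: joints at [-1.207, 0.707, -0.028, 1.485, 0.022, 0.951, -0.075], TCP at [0.227, 0.528, 0.245] pointing down, gripper open.
Joint ranges: [-2.71, 2.71], [-0.32, 2.16], [-1.57, 1.52], [0, 2.45], [-1.46, 4.6], [0, 2.02], [-2.83, 2.83]. Speed limits (rad/s): [1.89, 1.89, 2.57, 2.57, 3.01, 3.01, 3.01].

### API

Orientations are given as a unit quaternion [w, x, y, z].
In Python, from rig import env gives the robot as it stands. The module is installed in compiled form; this text tells all that it offers.
- The arm moves only by the shell command python3 -m crank 'ROWS'. ROWS is JSON, a list of rows, each a list of 3 entries, a list of its own where there are three numbers: the shift along the tool's x, y, z each as a share of 0.15 m, from -1 to 1, then the turn, a rotation vector about the tool's x, y, z each as a share of 180 degrees, from -1 to 1, then the opening, from 0 (shut) to 1 (fully open). In form: [[[x, y, z], [rx, ry, rz], gripper], ...]. A call has 1 to 12 rows; each row shifts and turns the pose as measured when the row begins, along the tool's axes as they then stand; what a row does not reach is not made up. A row lasts 1/10 s, in which the tool goes at most 50 mm and 8.59 degrees, less where a joint would pass 70% of its speed; a pose out of reach is approached as far as the arm can. A call with a number of a shift or a turn outside -1 to 1 is refused whole. A call with a gripper value outside its range is refused whole. The fingers move at their own pace and stop on an object; the grip force is fixed at half the most. Time passes only in rows, so rows that do not move let the fingers close. It gives the time, the measured TCP pose, the force and the opening at its end, in the units of the state.
- env.state(): the state, without advancing time (a new reading comes with each control period).
- env.camera(name): name is "scene" or "side" or "wrist"; returns the picture (480x640x3 uint8, red, green, blue); there is no depth.
- env.calibration(name): a dict with "K" (3x3 intrinsics, pixels), "dist_coeffs" ([k1, k2, p1, p2, k3] as OpenCV has them; the pictures are not rectified), "extrinsics" (4x4, takes a point from world to camera coordinates). Camera axes: x right, y down, z forward; pixel columns grow to the right and rows downward; lengths in m; the calibration is good to about 2 mm. A picture is of the moment at which its call begins: read the wrist's pose just before it. calibration takes no time and is no camera call; for the wrist camera it gives the pose at the moment of the call.
- env.sign_off(): hands the job in, once; it reports no verdict.
The state is a dict: "time_s": time; "qpos": joint angles; "joint_vel": joint speeds; "joint_torque": joint torques, N m; "tcp_pos": TCP position; "ee_rot": TCP orientation; "force": force on the tool from outside, world axes, zero at the start; "torque": the same for the moment, N m; "width": finger opening in m.
Only numpy, scipy, OpenCV 4.12 (cv2) and the standard library are available. Lean on these libraries where they do the work, as an engineer would, in place of code of your own. Each camera call takes 0.05 s, during which the arm holds its last target. There are 200 camera calls.

### The job

Using closed fingertips, roll the green-capped cartridge slowly (no faster than about 10 cm a second) up its lane of the loading ramp, staying behind it so that it never rolls back, until it drops over the sill at the top and lies home in the seat at the stop. Only then press the blue button behind that same lane fully down and let it come up again. Never lift or pick up the cartridge, leave the other lane's button alone, and do not disturb the red-capped cartridge or anything else on the bench.

Things in the scene. Friction and masses are not known exactly. Their poses are not given: they have to be found in the camera images.
- ramp: Fixed two-lane loading ramp, white and grey, green outer walls. Origin: on the bench, middle of the foot of the slope; x = uphill, y = left looking uphill. Lane centres y = +42 and -42 mm, 76 mm wide, walls 8 mm thick, tops 36 mm above the bench. Along x: foot lip -75 to -67 (18 mm high), level landing to 0 (floor 12 mm high), straight slope to 130 (floor rises 12 to 28 mm, 7 degrees).
- ramp_sill (a point): Middle of the ramp's top edge (orange strip), ramp x = 130 mm, 28 mm above the bench. Past it the floor steps down 4 mm to a level seat (x 130 to 169, floor 24 mm high). The sill holds a cartridge in the seat; on the slope it rolls back if let go.
- ramp_stop (a point): Middle of the foot of the upright stop face, at ramp x = 169 mm, z = 24 mm. A cartridge that is home has its centre 23 to 26 mm before this face, 47 mm above the bench. Behind the face is the head: ramp x 169 to 265 mm, 184 mm wide, top 75 mm above the bench, with the two buttons.
- green_cartridge: The cartridge to load: a white cylinder with a green screw cap and a green band, 46 mm in diameter, 70 mm long, 110 to 220 g. Origin at its centre; its y axis is the cylinder's axis, cap towards +y. It lies across the landing of one of the two lanes (either one); smooth slippery plastic, rolls freely.
- red_cartridge: The same, with red cap and band, lying on the landing of the other lane; it must stay where it is. Origin at its centre, y along its axis.
- button_left_top (a point): Centre of the top of the blue round push button (34 mm in diameter) on the ramp's head behind the +y lane, at ramp x = 222, y = 42 mm. It is pressed straight down.
- button_right_top (a point): The same for the button behind the -y lane, at ramp x = 222, y = -42 mm.
- button_left (a joint): Travel of the +y lane's button in m: 0 up, 0.006 fully down; a spring of 5 N when fully down returns it.
- button_right (a joint): Travel of the -y lane's button in m: 0 up, 0.006 fully down; the same spring.
- vial: Small jar with a yellow lid, 28 mm in diameter, 55 mm high, standing on a low ledge (6 mm high, rim 14 mm) along the ramp's -y side, which reaches to ramp y = -148 mm, x -45 to 85 mm. Origin under its base. Leave alone.
- specimen_jar: Specimen jar with a yellow lid, 60 mm in diameter, 70 mm high, standing on the bench. Origin under its base. Leave alone.
- spray_bottle: White bottle with a blue cap, 64 mm in diameter, 170 mm high, standing on the bench. Origin under its base. Leave alone.
- tube_rack: White rack of capped sample tubes, 78 x 144 mm, 106 mm high. Origin under its base. Leave alone.
- round_holder: Round black holder of sample tubes, 90 mm in diameter, 134 mm high. Origin under its base. Leave alone.
Things that resemble listed ones, but are neither listed nor needed, are in the scene too. Leave any pink or purple look-alike of the green_cartridge alone.

How it is judged:
On the way, in this order (a step that is already met when the one before it is completed fails the run):
1. the green-capped cartridge is on the upper half of the slope, resting on the ramp (x of green_cartridge in the frame of ramp between 0.06 and 0.13 m and z of green_cartridge in the frame of ramp below 0.058 m), for 0.1 s.
2. the green-capped cartridge lies home in the seat at the stop (x of green_cartridge in the frame of ramp above 0.14 m and z of green_cartridge in the frame of ramp below 0.05 m and linear speed of green_cartridge below 0.03 m/s), for 0.2 s.
3. the button behind that lane is fully down (((y of green_cartridge in the frame of ramp above 0 m and value of joint button_left above 0.0045 m) or (y of green_cartridge in the frame of ramp below 0 m and value of joint button_right above 0.0045 m))), for 0.05 s.
At the end, for the whole second after the job is handed in: The green-capped cartridge lies at rest in the seat at the top of its lane (centre 140 to 149 mm up the ramp, 43 to 50 mm above the bench, its axis square to the lane within 7 degrees), both buttons are up again, and the red-capped cartridge is within 20 mm of its start (x of green_cartridge in the frame of ramp between 0.14 and 0.149 m and z of green_cartridge in the frame of ramp between 0.043 and 0.05 m and angle between the y axis of green_cartridge and the y axis of ramp, either way round below 0.12 rad and linear speed of green_cartridge below 0.02 m/s and value of joint each of button_left, button_right below 0.002 m and distance of red_cartridge from where it was at the start of the episode below 0.02 m); the robot touches nothing.
It fails at once if the green-capped cartridge rolls back or is batted (faster than 0.2 m/s on the landing or slope, or off the foot of its lane) ((linear speed of green_cartridge above 0.2 m/s and x of green_cartridge in the frame of ramp below 0.128 m) or x of green_cartridge in the frame of ramp below -0.055 m).
It fails at once if the green-capped cartridge is lifted more than about 12 mm off the ramp (z of green_cartridge in the frame of ramp above 0.063 m or (x of green_cartridge in the frame of ramp below 0.065 m and z of green_cartridge in the frame of ramp above 0.055 m) or (x of green_cartridge in the frame of ramp below 0 m and z of green_cartridge in the frame of ramp above 0.047 m)).
It fails at once if a button is pressed before the cartridge is home, or the other lane's button is pressed ((x of green_cartridge in the frame of ramp below 0.138 m and value of joint any of button_left, button_right above 0.003 m) or ((y of green_cartridge in the frame of ramp below 0 m and value of joint button_left above 0.003 m) or (y of green_cartridge in the frame of ramp above 0 m and value of joint button_right above 0.003 m))).
It fails at once if the red-capped cartridge or a bystander is moved more than 20 mm (distance of red_cartridge from where it was at the start of the episode above 0.02 m or distance of any of vial, specimen_jar, spray_bottle, tube_rack, round_holder from where it was at the start of the episode above 0.02 m).
It also fails if it takes over 51 s, if anything falls off the work surface, if the arm or the gripper's body presses on something with over 40 N, if the wrist force passes 120 N, or if a joint passes its speed limit or range.

## Working session

There is one attempt and no reset: what is moved stays moved. The work goes in short steps, Python scripts to look and compute and a shell command to move; the robot and the scene stay as the last step left them, time stands still between calls to the robot, and variables do not carry over. Pictures are saved under pics/ and viewed, about 8 in all and at most 12, crops included, and the job is handed in when it is done.

```bash
mkdir -p pics
python3 - <<'E'
from rig import env
import cv2,numpy as np
s=env.state();print({k:np.round(v,3).tolist() for k,v in s.items()},env.tip_extent)
a=env.camera("scene");b=env.camera("side")
cv2.imwrite("pics/scene0.png",a[...,::-1]);cv2.imwrite("pics/side0.png",b[...,::-1])
for n in("scene","side","wrist"):
    c=env.calibration(n);print(n,np.round(c["K"],1).tolist(),np.round(c["dist_coeffs"],3),np.round(c["extrinsics"],3).tolist())
E
```

```text
{'time_s': 0.0, 'qpos': [-1.207, 0.707, -0.028, 1.485, 0.022, 0.951, -0.075], 'joint_vel': [0.0, 0.001, -0.001, -0.001, 0.0, -0.001, -0.0], 'joint_torque': [-0.0, -88.321, 1.234, -23.617, 0.017, 0.007, 0.0], 'tcp_pos': [0.227, 0.528, 0.245], 'ee_rot': [-0.0, 0.202, 0.979, -0.001], 'force': [0.346, 0.151, 0.046], 'torque': [-0.031, 0.082, 0.016], 'width': 0.086} 0.014
scene [[602.1, 0.0, 321.4], [0.0, 602.1, 242.2], [0.0, 0.0, 1.0]] [0.04 0.   0.   0.   0.  ] [[-0.414, 0.91, -0.002, 0.239], [0.625, 0.283, -0.728, -0.272], [-0.662, -0.302, -0.686, 1.934], [0.0, 0.0, 0.0, 1.0]]
side [[532.9, 0.0, 326.4], [0.0, 532.9, 233.0], [0.0, 0.0, 1.0]] [0.017 0.    0.    0.    0.   ] [[0.992, -0.128, 0.003, -0.554], [-0.082, -0.651, -0.755, 0.121], [0.099, 0.748, -0.656, 1.176], [0.0, 0.0, 0.0, 1.0]]
wrist [[342.5, 0.0, 320.2], [0.0, 342.5, 233.2], [0.0, 0.0, 1.0]] [-0.03  0.    0.    0.    0.  ] [[0.394, 0.919, -0.001, -0.574], [0.883, -0.378, 0.277, -0.036], [0.254, -0.11, -0.961, 0.379], [0.0, 0.0, 0.0, 1.0]]
```

View pics/scene0.png

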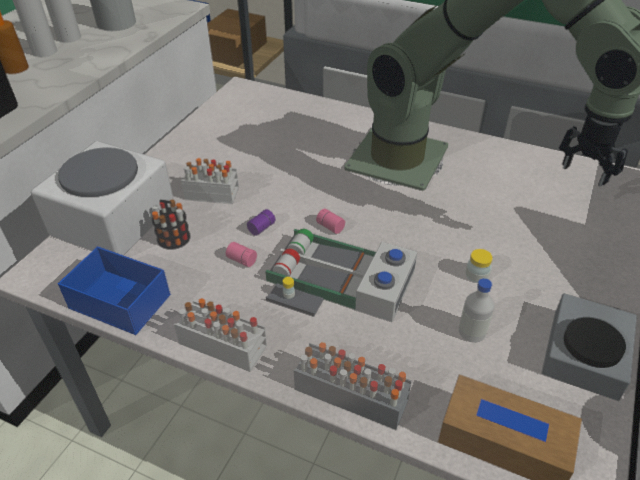

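View pics/side0.png

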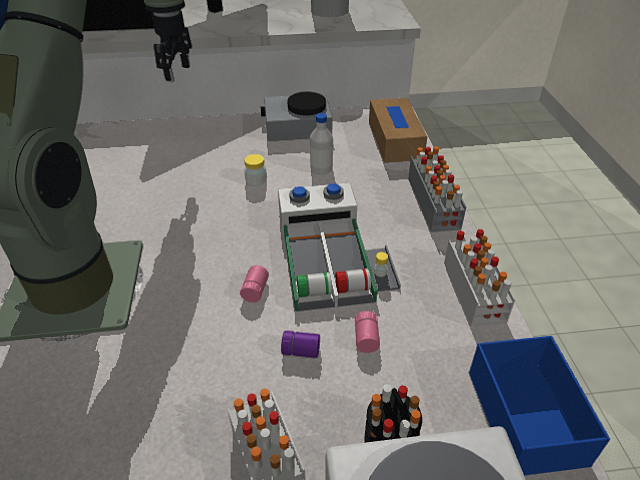

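Candidates in the scene view: green-capped (300,240), red-capped (287,263), pink (330,220) and (240,253), purple (262,222). In the side view these are green (313,284), red (350,282), pink (255,283) and (367,331), purple (300,344). By the description I choose the green one, in the left (+y) lane, since the vial's ledge is on the right. Next I measure and check it in a crop.

```bash
cat > h.py <<'E'
from rig import env
import cv2,numpy as np
def ray(n,uv,c=None):
    c=c or env.calibration(n);E=np.array(c["extrinsics"])
    p=cv2.undistortPoints(np.array([[uv]],float),np.array(c["K"]),np.array(c["dist_coeffs"]))[0,0]
    R,t=E[:3,:3],E[:3,3];return -R.T@t,R.T@np.array([*p,1])
def onz(n,uv,z,c=None):
    o,d=ray(n,uv,c);return o+d*(z-o[2])/d[2]
def tri(a,b):
    (o1,d1),(o2,d2)=a,b
    s=np.linalg.lstsq(np.c_[d1,-d2],o2-o1,rcond=None)[0]
    p,q=o1+d1*s[0],o2+d2*s[1];return (p+q)/2,np.linalg.norm(p-q)
def proj(n,P):
    c=env.calibration(n);E=np.array(c["extrinsics"])
    return cv2.projectPoints(np.array(P,float).reshape(-1,1,3),cv2.Rodrigues(E[:3,:3])[0],E[:3,3],np.array(c["K"]),np.array(c["dist_coeffs"]))[0][:,0]
def blobs(img,lo,hi,box,amin=15):  # img RGB; box x0,y0,x1,y1
    h=cv2.cvtColor(img,cv2.COLOR_RGB2HSV);m=cv2.inRange(h,lo,hi);k=np.zeros_like(m);x0,y0,x1,y1=box;k[y0:y1,x0:x1]=255
    n,_,st,ce=cv2.connectedComponentsWithStats(m&k)
    return [(np.round(ce[i],1).tolist(),st[i].tolist()) for i in range(1,n) if st[i,4]>=amin]
E
python3 - <<'E'
from h import *
I={n:cv2.imread(f"pics/{n}0.png")[...,::-1].copy() for n in("scene","side")}
box={"scene":(255,215,430,325),"side":(270,175,410,312)}
for n in I:
    for c,lo,hi in(("blue",(105,120,40),(125,255,255)),("orange",(5,110,60),(18,255,255)),("green",(50,90,30),(85,255,255)),("yellow",(22,150,80),(32,255,255))):
        print(n,c,blobs(I[n],lo,hi,box[n]))
a=cv2.resize(I["scene"][215:325,255:425],None,fx=4.6,fy=4.6,interpolation=cv2.INTER_CUBIC)[:,:790]
cv2.imwrite("pics/c1.png",a[...,::-1])
b=cv2.resize(I["side"][175:312,265:405],None,fx=4.3,fy=4.3,interpolation=cv2.INTER_CUBIC)
cv2.imwrite("pics/c2.png",b[...,::-1])
E
```

```text
scene blue [([395.5, 253.9], [389, 249, 13, 11, 107]), ([384.5, 276.8], [378, 272, 14, 11, 116])]
scene orange [([358.1, 260.7], [354, 253, 10, 17, 35]), ([345.9, 283.3], [341, 274, 11, 19, 42])]
scene green [([306.9, 233.4], [298, 229, 16, 12, 81])]
scene yellow [([288.0, 281.7], [283, 277, 11, 11, 93])]
side blue [([333.0, 188.5], [327, 184, 13, 10, 116]), ([298.9, 191.6], [293, 187, 13, 10, 118])]
side orange [([339.3, 233.6], [325, 231, 30, 6, 65]), ([304.2, 237.2], [289, 235, 32, 5, 67])]
side green [([364.9, 259.4], [352, 219, 25, 83, 318]), ([290.9, 268.3], [284, 226, 14, 85, 315]), ([326.2, 282.9], [324, 272, 5, 22, 53]), ([302.1, 285.5], [297, 275, 11, 22, 212])]
side yellow [([381.5, 258.0], [376, 252, 12, 13, 123])]
```

View pics/c2.png

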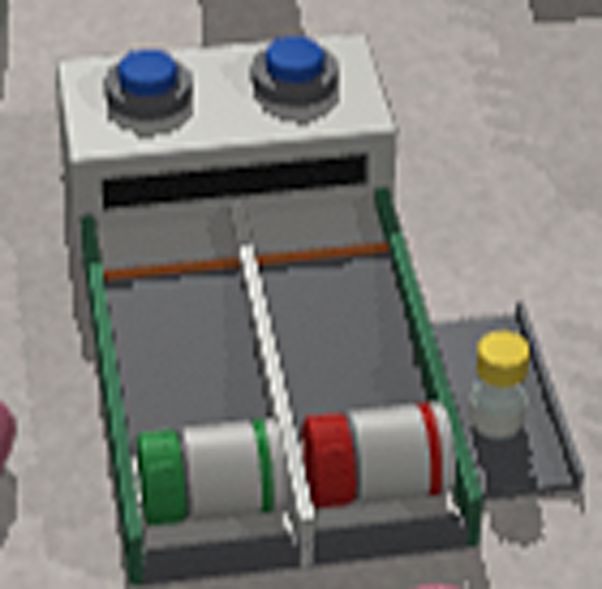

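The crop shows the green-capped cartridge in the left (+y) lane with its cap to the left, and the red one in the right lane. The buttons are at scene (395,254) left and (384,277) right.

Run:
```python
from h import *
T=lambda u,v:tri(ray("scene",u),ray("side",v))
bl=T((395.5,253.9),(298.9,191.6));br=T((384.5,276.8),(333,188.5))
print("buttons",bl,br,np.linalg.norm(bl[0]-br[0]))
for u,v in(((358.1,260.7),(304.2,237.2)),((345.9,283.3),(339.3,233.6))):
    print("sill",T(u,v),onz("scene",u,.028),onz("side",v,.028))
zb=bl[0][2]/2+br[0][2]/2
L=(onz("scene",(395.5,253.9),zb)+onz("side",(298.9,191.6),zb))/2;R=(onz("scene",(384.5,276.8),zb)+onz("side",(333,188.5),zb))/2
Y=(L-R)[:2];th=np.arctan2(Y[1],Y[0])-np.pi/2
S=[(onz("scene",a,.028)+onz("side",b,.028))/2 for a,b in(((358.1,260.7),(304.2,237.2)),((345.9,283.3),(339.3,233.6)))]
Y2=(S[0]-S[1])[:2];th2=np.arctan2(Y2[1],Y2[0])-np.pi/2
X=((L+R)/2-(S[0]+S[1])/2)[:2];th3=np.arctan2(X[1],X[0])
print("yaw",np.degrees([th,th2,th3]),np.linalg.norm(X),"vial",T((288,281.7),(381.5,258)))
# combine: yaw from mean; origin from buttons(222) & sill(130)
th=np.mean([np.unwrap([th3,a])[1] for a in(th,th2,th3)])
x=np.array([np.cos(th),np.sin(th)]);y=np.array([-x[1],x[0]])
O1=((L+R)/2)[:2]-.222*x;O2=((S[0]+S[1])/2)[:2]-.129*x
O=(O1+O2)/2;print(np.degrees(th),O1,O2,O)
F=lambda a,b,c:[*(O+a*x+b*y),c]
np.savez("ramp.npz",O=O,th=th)
chk=[F(-.071,.042,.018),F(-.07,.084,.036),F(.16,.084,.036),F(.222,.042,zb),F(.222,-.042,zb),F(.13,.08,.028),F(.13,.004,.028),F(-.075,0,.036)]
chk=[F(-.075,.084,.036),F(-.075,0,.036),F(-.075,-.084,.036),F(.13,.08,.028),F(.13,-.08,.028),F(.169,.092,.075),F(.169,-.092,.075),F(.265,.092,.075),F(.265,-.092,.075)]
im=[]
for n,(x0,y0) in(("side",(265,175)),("scene",(255,215))):
    i=cv2.imread(f"pics/{n}0.png")[y0:y0+137,x0:x0+170];i=cv2.resize(i,None,fx=4,fy=4,interpolation=cv2.INTER_CUBIC)
    for p in proj(n,chk): cv2.drawMarker(i,tuple(int(v) for v in (p-[x0,y0]+.5)*4),(255,0,255),0,12,1)
    im.append(i[:, :400] if 0 else cv2.resize(i,None,fx=.58,fy=.58,interpolation=cv2.INTER_AREA))
cv2.imwrite("pics/c3.png",np.hstack(im))
g=onz("side",(312,284.5),.037)
for n,u in(("side",(302.1,285.5)),("side",(326.2,282.9)),("scene",(306.9,233.4))):
    g=onz(n,u,.045)[:2]-O;print(n,g@x,g@y)
```

```text
buttons (array([0.51282665, 0.1701421 , 0.09227034]), np.float64(0.0016413444357577444)) (array([0.59672949, 0.17221549, 0.09233242]), np.float64(0.0014813358913580747)) 0.08392847861086461
sill (array([0.51419041, 0.0739016 , 0.02939244]), np.float64(0.003184830331005624)) [0.51099509 0.0739561  0.028     ] [0.51536945 0.07378223 0.028     ]
sill (array([0.59909546, 0.07599684, 0.02905469]), np.float64(0.001848758523813436)) [0.59715033 0.07598373 0.028     ] [0.59988408 0.07623771 0.028     ]
yaw [-268.51891734 -268.49531514   90.77938348] 0.09585645940041249 vial (array([ 0.67441988, -0.0456814 ,  0.05470638]), np.float64(0.0017860375331328272))
91.25505033281931 [ 0.55940833 -0.05110921] [ 0.55867523 -0.05397911] [ 0.55904178 -0.05254416]
side -0.04393606833604766 0.0654339648701281
side -0.04396717193645148 0.014113901908022447
scene -0.02891746770235653 0.07176602184758454
```

View pics/c3.png

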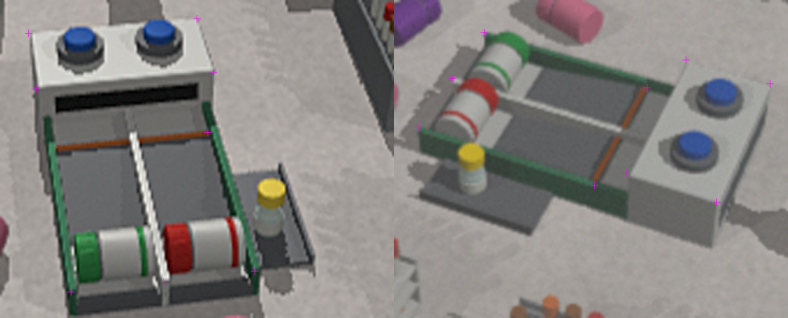

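Ramp origin is about (0.559, -0.0525) with uphill at yaw 91.3°, and the reprojection fits both views. The cartridge is at ramp x of about -0.036. I move out over the clear area first with the fingers closing, then turn so the jaws lie across the lane.

```bash
cat > go.py <<'E'
import sys
from h import *
from scipy.spatial.transform import Rotation as Ro
d=np.load("ramp.npz");O,th=d["O"],float(d["th"]);x=np.array([np.cos(th),np.sin(th)]);y=np.array([-x[1],x[0]])
s=env.state();q=s["ee_rot"];R=Ro.from_quat([*q[1:],q[0]]).as_matrix();p=np.array(s["tcp_pos"])
r=p[:2]-O;print("t",round(s["time_s"],2),"ramp tcp",np.round([r@x,r@y],4),"tip z",round(p[2]-env.tip_extent,4),"F",np.round(s["force"],1),"w",round(s["width"],3))
if len(sys.argv)>3:
    a,b,c=map(float,sys.argv[1:4]) # ramp x,y, tip z
    t=np.array([*(O+a*x+b*y),c+env.tip_extent])
    print("shift shares total",np.round(R.T@(t-p)/.15,3))
Rt=np.c_[[*x,0],[*-y,0],[0,0,-1]]
print("turn shares total",np.round((Ro.from_matrix(R.T@Rt)).as_rotvec()/np.pi,4))
E
python3 -m crank '[[[-0.285,-0.129,0],[0,0,0],0],[[-0.285,-0.129,0],[0,0,0],0],[[-0.285,-0.129,0],[0,0,0],0],[[-0.285,-0.129,0],[0,0,0],0],[[-0.285,-0.129,0],[0,0,0],0],[[-0.285,-0.129,0],[0,0,0],0],[[-0.285,-0.129,0],[0,0,0],0],[[-0.285,-0.129,0],[0,0,0],0]]'
python3 -m crank '[[[0,0,0],[0,0,0.045],0],[[0,0,0],[0,0,0.045],0],[[0,0,0],[0,0,0.045],0],[[0,0,0],[0,0,0.045],0],[[0,0,0],[0,0,0.045],0],[[0,0,0],[0,0,0.045],0],[[0,0,0],[0,0,0.045],0],[[0,0,0],[0,0,0.045],0]]'
python3 go.py -0.105 0.042 0.15
```

```text
time_s: 0.9
tcp_pos: [0.4842, 0.2456, 0.2422]
ee_rot: [-0.002, 0.196, 0.981, -0.001]
force: [0.8, -0.2, -0.6]
width: 0.0002
time_s: 1.7
tcp_pos: [0.489, 0.2363, 0.2402]
ee_rot: [-0.0, 0.71, 0.704, -0.004]
force: [0.2, 0.8, -0.1]
width: 0.0001
t 1.7 ramp tcp [0.2903 0.0637] tip z 0.2262 F [ 0.2  0.8 -0.1] w 0.0
shift shares total [-2.627  0.227  0.521]
turn shares total [-0.0021  0.0017 -0.0096]
```

```bash
python3 -m crank '[[[-0.26,0.023,0.05],[0,0,-0.0096],0],[[-0.26,0.023,0.05],[0,0,0],0],[[-0.26,0.023,0.05],[0,0,0],0],[[-0.26,0.023,0.05],[0,0,0],0],[[-0.26,0.023,0.05],[0,0,0],0],[[-0.26,0.023,0.05],[0,0,0],0],[[-0.26,0.023,0.05],[0,0,0],0],[[-0.26,0.023,0.05],[0,0,0],0],[[-0.26,0.023,0.05],[0,0,0],0],[[-0.26,0.023,0.05],[0,0,0],0],[[0,0,0],[0,0,0],0]]'
python3 go.py -0.1 0.042 0.027
python3 - <<'E'
from h import *
c=env.calibration("wrist");a=env.camera("wrist");cv2.imwrite("pics/w1.png",a[...,::-1])
print(blobs(a,(50,90,30),(85,255,255),(0,0,640,480),60))
E
```

```text
time_s: 2.8
tcp_pos: [0.5281, -0.1667, 0.1609]
ee_rot: [-0.002, 0.7, 0.714, -0.006]
force: [0.1, 1.4, 0.8]
width: -0.0002
t 2.8 ramp tcp [-0.1134  0.0334] tip z 0.1469 F [0.1 1.4 0.8] w -0.0
shift shares total [ 0.093 -0.049  0.799]
turn shares total [-0.0034  0.0016 -0.0005]
[([265.0, 102.4], [245, 0, 48, 177, 3958]), ([494.4, 46.3], [478, 0, 33, 106, 1966]), ([351.3, 122.4], [347, 90, 9, 66, 466]), ([482.4, 164.8], [470, 145, 23, 31, 328])]
```

View pics/w1.png

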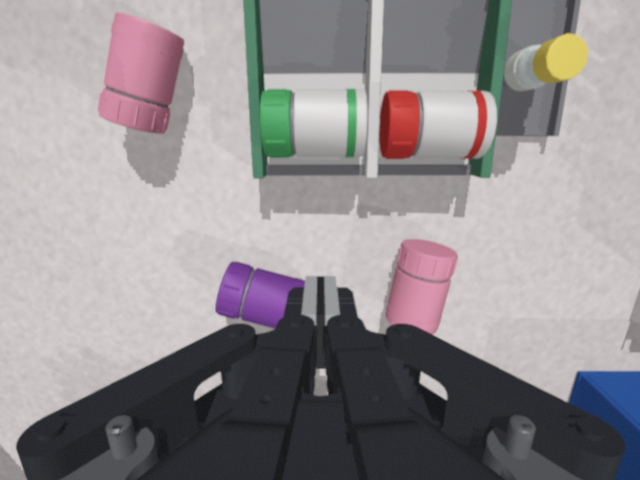

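The wrist view shows green (315,123) in the left lane between foot lip and slope. A purple look-alike at (262,295) and a pink one at (422,285) lie near the foot, so I check clearance before descending.

Run:
```python
from h import *
d=np.load("ramp.npz");O,th=d["O"],float(d["th"]);x=np.array([np.cos(th),np.sin(th)]);y=np.array([-x[1],x[0]])
for n,u,z in(("green rear contour",(315,158),.035),("green front",(315,89),.035),("cap L",(261,123),.035),("right end",(365,123),.035),("red c",(437,124),.05),("purple near top R",(305,280),.023),("purple top",(240,263),.023),("purple top2",(300,278),.03),("pink",(395,290),.023),("pinktop",(428,240),.03),("wall L foot",(257,177),.036),("wall R foot",(486,177),.036),("mid foot",(372,177),.036)):
    g=onz("wrist",u,z)[:2]-O;print(n,np.round([g@x,g@y],4))
o,_=ray("wrist",(320,240));g=o[:2]-O;print("cam",g@x,g@y,o[2])
```

```text
green rear contour [-0.0575  0.0389]
green front [-0.0105  0.0387]
cap L [-0.033   0.0773]
right end [-0.033   0.0033]
red c [-0.0338 -0.0432]
purple near top R [-0.1594  0.0479]
purple top [-0.1444  0.1021]
purple top2 [-0.1545  0.0516]
pink [-0.1683 -0.0287]
pinktop [-0.1213 -0.0506]
wall L foot [-0.0712  0.0817]
wall R foot [-0.0705 -0.0874]
mid foot [-0.071  -0.0031]
cam -0.04012567360617806 0.03234041275788235 0.2896721058753026
```

```bash
python3 -m crank '[[[0.09,-0.045,0],[-0.0034,0.0016,0],0],[[0,0,0.2],[0,0,0],0],[[0,0,0.2],[0,0,0],0],[[0,0,0.2],[0,0,0],0],[[0,0,0.1],[0,0,0],0],[[0,0,0.05],[0,0,0],0],[[0,0,0],[0,0,0],0]]'
python3 go.py -0.07 0.04 0.028
```

```text
time_s: 3.55
tcp_pos: [0.5221, -0.1436, 0.0455]
ee_rot: [-0.001, 0.697, 0.717, 0.002]
force: [-0.3, -0.9, 0.6]
width: 0.0002
t 3.55 ramp tcp [-0.0903  0.0389] tip z 0.0315 F [-0.3 -0.9  0.6] w 0.0
shift shares total [ 0.135 -0.006  0.024]
turn shares total [ 0.0007 -0.0015  0.002 ]
```

```bash
python3 -m crank '[[[0.027,0,0.02],[0,0,0],0],[[0.027,0,0],[0,0,0],0],[[0.027,0,0],[0,0,0],0],[[0.02,0,0],[0,0,0],0],[[0.02,0,0],[0,0,0],0],[[0.02,0,0],[0,0,0],0],[[0.02,0,0],[0,0,0],0],[[0.02,0,0],[0,0,0],0]]'
python3 go.py -0.035 0.04 0.028
python3 - <<'E'
from h import *
a=env.camera("side");cv2.imwrite("pics/s2.png",cv2.resize(a[150:320,250:420],None,fx=3.5,fy=3.5)[...,::-1])
E
```

```text
time_s: 4.35
tcp_pos: [0.5227, -0.1136, 0.0456]
ee_rot: [0.001, 0.697, 0.717, 0.004]
force: [0.2, -0.3, 0.7]
width: -0.0001
t 4.35 ramp tcp [-0.0603  0.0376] tip z 0.0316 F [ 0.2 -0.3  0.7] w -0.0
shift shares total [ 0.168 -0.015  0.025]
turn shares total [ 0.002  -0.0012  0.0023]
```

View pics/s2.png

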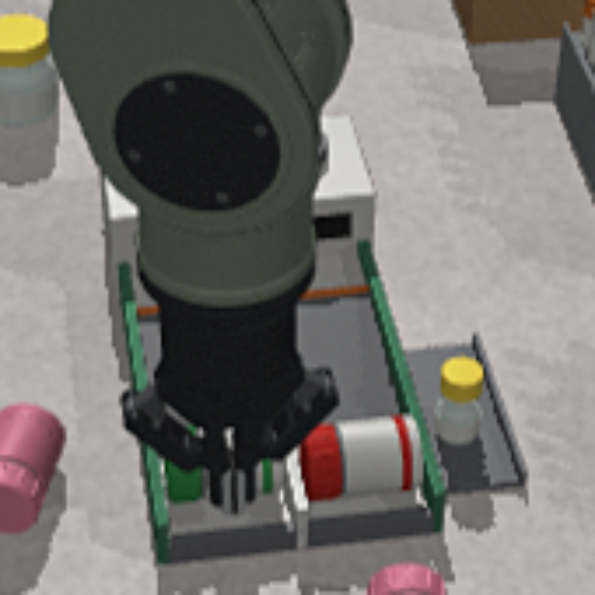

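The closed fingers are inside the left lane just behind the green cartridge, clear of the walls and the red one. I start rolling at about 4–5 mm per row.

```bash
python3 -m crank '[[[0.027,-0.01,0.03],[0,0,0],0],[[0.027,-0.01,0.02],[0,0,0],0],[[0.027,0,0.01],[0,0,0],0],[[0.027,0,0],[0,0,0],0],[[0.027,0,0],[0,0,0],0],[[0.027,0,0],[0,0,0],0]]'
python3 go.py 0 0.04 0.033
python3 - <<'E'
from h import *
d=np.load("ramp.npz");O,th=d["O"],float(d["th"]);x=np.array([np.cos(th),np.sin(th)]);y=np.array([-x[1],x[0]])
a=env.camera("wrist");cv2.imwrite("pics/w2.png",a[...,::-1])
for b in blobs(a,(50,90,30),(85,255,255),(0,0,640,480),60):
    g=onz("wrist",b[0],.05)[:2]-O;print(b,np.round([g@x,g@y],4))
E
```

```text
time_s: 5.0
tcp_pos: [0.5185, -0.0871, 0.0356]
ee_rot: [0.001, 0.697, 0.717, 0.004]
force: [0.8, -0.2, 0.4]
width: 0.0
t 5.0 ramp tcp [-0.0336  0.0413] tip z 0.0216 F [ 0.8 -0.2  0.4] w 0.0
shift shares total [ 0.225  0.011 -0.075]
turn shares total [ 0.0018 -0.0013  0.0023]
([235.9, 187.8], [193, 0, 94, 328, 13585]) [0.0198 0.0705]
([618.6, 191.7], [579, 47, 61, 235, 6925]) [ 0.0198 -0.0611]
([401.6, 230.7], [387, 172, 26, 119, 1893]) [0.0053 0.0138]
([593.0, 379.1], [579, 375, 26, 10, 188]) [-0.0572 -0.0702]
```

View pics/w2.png

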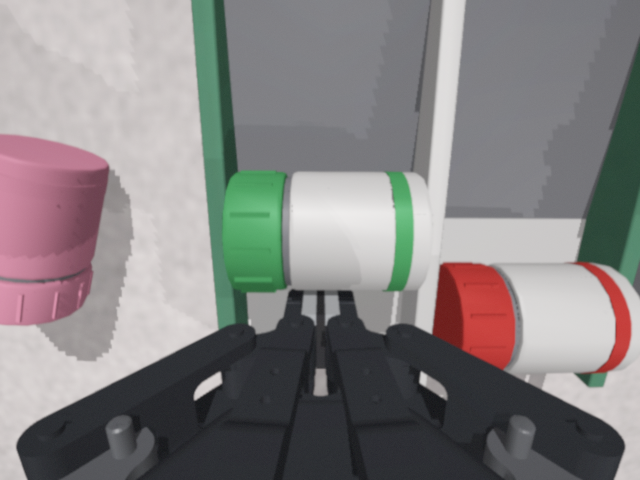

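The cartridge is square at (325,230) with the fingertips touching its rear centre (320,295), now at the foot of the slope.

```bash
python3 -m crank '[[[0.032,0,-0.015],[0,0,0],0],[[0.032,0,-0.012],[0,0,0],0],[[0.032,0,-0.012],[0,0,0],0],[[0.032,0,-0.01],[0,0,0],0],[[0.032,0,-0.008],[0,0,0],0],[[0.032,0,-0.006],[0,0,0],0],[[0.032,0,-0.005],[0,0,0],0]]'
python3 go.py 0.04 0.04 0.036
```

```text
time_s: 5.75
tcp_pos: [0.5177, -0.0503, 0.0473]
ee_rot: [0.001, 0.697, 0.717, 0.004]
force: [0.2, 0.1, 0.1]
width: 0.0002
t 5.75 ramp tcp [0.0031 0.0413] tip z 0.0333 F [0.2 0.1 0.1] w 0.0
shift shares total [ 0.246  0.011 -0.017]
turn shares total [ 0.0021 -0.0013  0.0024]
```

```bash
python3 -m crank '[[[0.032,0,-0.002],[0,0,0],0],[[0.032,0,-0.002],[0,0,0],0],[[0.032,0,-0.002],[0,0,0],0],[[0.032,0,-0.002],[0,0,0],0],[[0.032,0,-0.002],[0,0,0],0],[[0.032,0,-0.002],[0,0,0],0],[[0.032,0,-0.002],[0,0,0],0]]'
python3 go.py 0.08 0.04 0.041
python3 - <<'E'
from h import *
a=env.camera("wrist");cv2.imwrite("pics/w3.png",a[...,::-1])
E
```

```text
time_s: 6.45
tcp_pos: [0.5165, -0.0137, 0.0496]
ee_rot: [0.001, 0.697, 0.717, 0.004]
force: [0.1, -0.6, 0.5]
width: 0.0001
t 6.45 ramp tcp [0.0398 0.0417] tip z 0.0356 F [ 0.1 -0.6  0.5] w 0.0
shift shares total [ 0.268  0.014 -0.035]
turn shares total [ 0.002  -0.0013  0.0024]
```

View pics/w3.png

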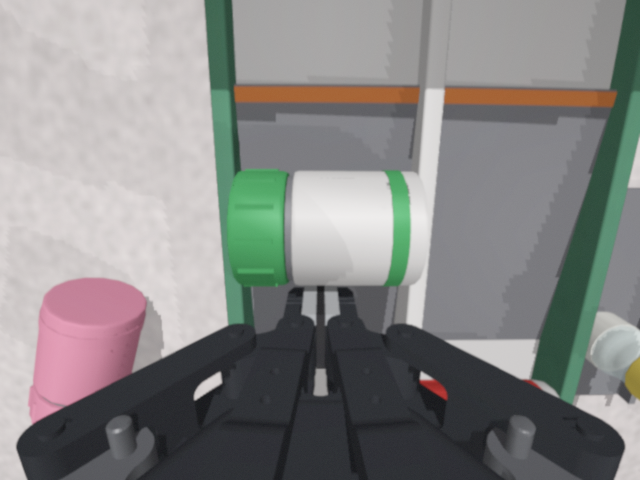

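The cartridge is still square and held on the slope, with the sill at row 95 ahead of it. I continue more slowly.

```bash
python3 -m crank '[[[0.028,0,-0.004],[0,0,0],0],[[0.028,0,-0.004],[0,0,0],0],[[0.028,0,-0.004],[0,0,0],0],[[0.028,0,-0.004],[0,0,0],0],[[0.028,0,-0.004],[0,0,0],0],[[0.028,0,-0.004],[0,0,0],0],[[0.028,0,-0.004],[0,0,0],0],[[0.028,0,-0.004],[0,0,0],0],[[0.028,0,-0.004],[0,0,0],0]]'
python3 go.py 0.108 0.04 0.041
```

```text
time_s: 7.4
tcp_pos: [0.5152, 0.028, 0.0557]
ee_rot: [0.001, 0.697, 0.718, 0.004]
force: [-0.6, -0.3, 0.0]
width: 0.0001
t 7.4 ramp tcp [0.0815 0.0421] tip z 0.0417 F [-0.6 -0.3  0. ] w 0.0
shift shares total [0.177 0.015 0.005]
turn shares total [ 0.002  -0.0015  0.0025]
```

```bash
python3 -m crank '[[[0.02,0,0],[0,0,0],0],[[0.02,0,0],[0,0,0],0],[[0.02,0,0],[0,0,0],0],[[0.02,0,0],[0,0,0],0],[[0.02,0,0],[0,0,0],0],[[0.02,0,0],[0,0,0],0],[[0.02,0,0],[0,0,0],0]]'
python3 go.py 0.108 0.04 0.041
python3 - <<'E'
from h import *
a=env.camera("wrist");cv2.imwrite("pics/w4.png",a[...,::-1])
E
```

```text
time_s: 8.1
tcp_pos: [0.5144, 0.051, 0.0557]
ee_rot: [0.0, 0.696, 0.718, 0.004]
force: [-0.1, -0.0, -0.6]
width: 0.0002
t 8.1 ramp tcp [0.1045 0.0423] tip z 0.0417 F [-0.1 -0.  -0.6] w 0.0
shift shares total [0.023 0.016 0.005]
turn shares total [ 0.002  -0.0015  0.0026]
```

View pics/w4.png

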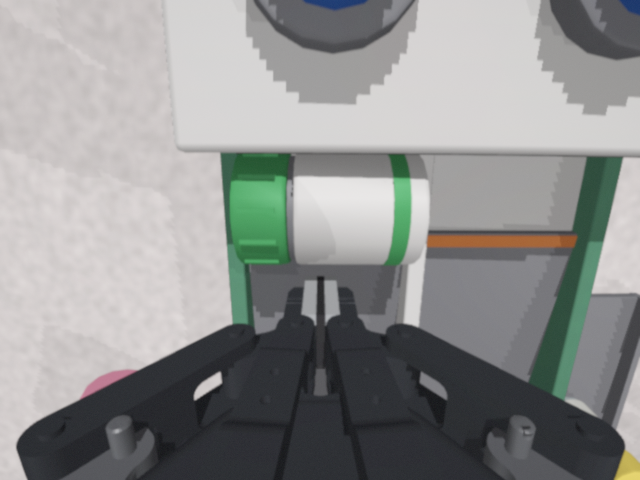

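The cartridge has left the fingertips (gap at rows 265–280) and lies past the sill against the head. I back off slightly, lift, and verify.

```bash
python3 -m crank '[[[-0.03,0,0],[0,0,0],0],[[0,0,-0.1],[0,0,0],0],[[0,0,-0.2],[0,0,0],0],[[0,0,-0.2],[0,0,0],0],[[0,0,-0.1],[0,0,0],0],[[0,0,0],[0,0,0],0],[[0,0,0],[0,0,0],0]]'
python3 go.py 0.222 0.04 0.125
python3 - <<'E'
from h import *
d=np.load("ramp.npz");O,th=d["O"],float(d["th"]);x=np.array([np.cos(th),np.sin(th)]);y=np.array([-x[1],x[0]])
a=env.camera("wrist");cv2.imwrite("pics/w5.png",a[...,::-1])
f=lambda u,z:np.round([(onz("wrist",u,z)[:2]-O)@x,(onz("wrist",u,z)[:2]-O)@y],4)
for b in blobs(a,(105,120,40),(125,255,255),(0,0,640,250),200): print("blue",b,f(b[0],.092))
for b in blobs(a,(50,90,30),(85,255,255),(0,0,640,480),200): print("green",b,f((b[0][0],b[1][1]+b[1][3]),.047))
for b in blobs(a,(5,110,60),(18,255,255),(0,0,640,480),100): print("orange",b,f(b[0],.028))
E
```

```text
time_s: 8.85
tcp_pos: [0.5136, 0.0437, 0.1482]
ee_rot: [0.0, 0.697, 0.717, 0.003]
force: [0.7, -0.3, 0.2]
width: -0.0001
t 8.85 ramp tcp [0.0972 0.0433] tip z 0.1342 F [ 0.7 -0.3  0.2] w -0.0
shift shares total [0.831 0.028 0.065]
turn shares total [ 0.0015 -0.0012  0.0021]
blue ([328.6, 25.3], [295, 0, 69, 59, 3386]) [0.2188 0.0405]
blue ([499.8, 26.7], [464, 0, 75, 61, 3736]) [ 0.2197 -0.0432]
green ([278.9, 190.2], [260, 134, 43, 196, 3623]) [0.0245 0.0744]
green ([367.3, 169.3], [361, 135, 12, 70, 540]) [0.1216 0.0115]
green ([487.0, 249.1], [462, 137, 51, 220, 3221]) [ 0.0005 -0.0891]
orange ([440.7, 194.5], [391, 191, 100, 9, 805]) [ 0.1261 -0.0452]
```

View pics/w5.png

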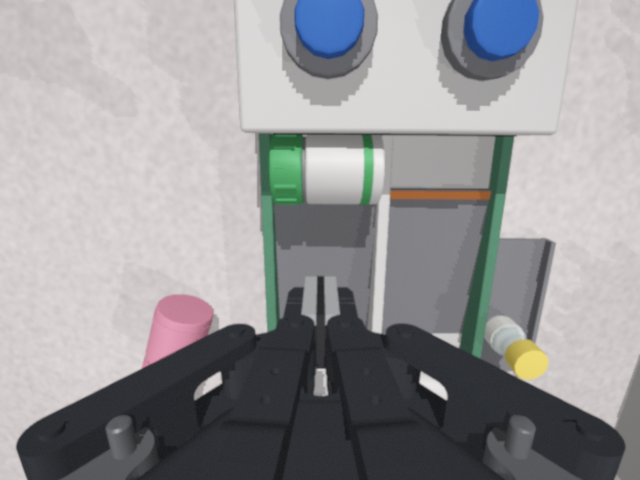

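The cartridge is square and seated, rear edge at ramp x of about 0.122, so its centre is about 0.1445. The left button is at (329,25), ramp (0.220, 0.0405). I move above it.

```bash
python3 -m crank '[[[0.165,0.004,0],[0,0,0],0],[[0.165,0.004,0],[0,0,0],0],[[0.165,0.004,0],[0,0,0],0],[[0.165,0.004,0],[0,0,0],0],[[0.15,0.004,0],[0,0,0],0],[[0,0,0],[0,0,0],0],[[0,0,0],[0,0,0],0]]'
python3 go.py 0.22 0.0405 0.095
```

```text
time_s: 9.6
tcp_pos: [0.5113, 0.1673, 0.1415]
ee_rot: [-0.001, 0.698, 0.716, -0.001]
force: [0.5, -1.5, -0.1]
width: -0.0
t 9.6 ramp tcp [0.2208 0.0429] tip z 0.1275 F [ 0.5 -1.5 -0.1] w -0.0
shift shares total [-0.005  0.017  0.217]
turn shares total [-0.0013 -0.0001  0.0012]
```

```bash
python3 -m crank '[[[0,0.015,0.07],[0,0,0],0],[[0,0,0.07],[0,0,0],0],[[0,0,0.05],[0,0,0],0],[[0,0,0],[0,0,0],0]]'
python3 go.py 0.22 0.0405 0.092
python3 -m crank '[[[0,0,0.013],[0,0,0],0],[[0,0,0.013],[0,0,0],0],[[0,0,0.013],[0,0,0],0],[[0,0,0],[0,0,0],0]]'
python3 go.py 0.22 0.0405 0.085
```

```text
time_s: 10.0
tcp_pos: [0.5136, 0.1647, 0.1091]
ee_rot: [-0.002, 0.699, 0.715, -0.002]
force: [-0.4, 1.5, 2.4]
width: -0.0003
t 10.0 ramp tcp [0.2182 0.0407] tip z 0.0951 F [-0.4  1.5  2.4] w -0.0
shift shares total [0.012 0.001 0.021]
turn shares total [-0.0018  0.0003  0.0002]
time_s: 10.4
tcp_pos: [0.5137, 0.1646, 0.1051]
ee_rot: [-0.002, 0.699, 0.715, -0.001]
force: [-3.6, 0.0, 4.1]
width: 0.0002
t 10.4 ramp tcp [0.218  0.0406] tip z 0.0911 F [-3.6  0.   4.1] w 0.0
shift shares total [0.013 0.001 0.041]
turn shares total [-0.0014 -0.0002 -0.    ]
```

```bash
python3 -m crank '[[[0,0,0.013],[0,0,0],0],[[0,0,0.013],[0,0,0],0],[[0,0,0],[0,0,0],0]]'
python3 -m crank '[[[0,0,0.015],[0,0,0],0],[[0,0,0.01],[0,0,0],0]]'
```

```text
time_s: 10.7
tcp_pos: [0.5137, 0.1645, 0.1053]
ee_rot: [-0.002, 0.699, 0.715, 0.0]
force: [-3.2, -0.0, 4.7]
width: -0.0002
time_s: 10.9
tcp_pos: [0.5139, 0.1645, 0.1044]
ee_rot: [-0.001, 0.7, 0.715, 0.001]
force: [-10.5, -0.7, 40.8]
width: 0.0001
```

The force jumped to 41 N with no further travel, so the button is bottomed out. I release and retreat.

```bash
python3 -m crank '[[[0,0,-0.02],[0,0,0],0],[[0,0,-0.05],[0,0,0],0],[[0,0,-0.2],[0,0,0],0],[[0,0,-0.2],[0,0,0],0],[[-0.2,0,-0.1],[0,0,0],0],[[-0.2,0,0],[0,0,0],0],[[-0.2,0,0],[0,0,0],0],[[-0.2,0,0],[0,0,0],0],[[0,0,0],[0,0,0],0],[[0,0,0],[0,0,0],0],[[0,0,0],[0,0,0],0]]'
python3 - <<'E'
from h import *
d=np.load("ramp.npz");O,th=d["O"],float(d["th"]);x=np.array([np.cos(th),np.sin(th)]);y=np.array([-x[1],x[0]])
a=env.camera("wrist");cv2.imwrite("pics/w6.png",a[...,::-1])
f=lambda u,z:np.round([(onz("wrist",u,z)[:2]-O)@x,(onz("wrist",u,z)[:2]-O)@y],4)
for b in blobs(a,(105,120,40),(125,255,255),(0,0,640,350),200): print("blue",b,f(b[0],.092))
for b in blobs(a,(50,90,30),(85,255,255),(0,0,640,480),200): print("green",b,f((b[0][0],b[1][1]+b[1][3]),.047))
E
```

```text
time_s: 12.0
tcp_pos: [0.5165, 0.0395, 0.1967]
ee_rot: [0.0, 0.699, 0.715, 0.002]
force: [0.1, 0.6, -0.1]
width: -0.0
blue ([320.7, 35.7], [294, 5, 54, 63, 2612]) [0.2225 0.0405]
blue ([456.6, 36.6], [428, 6, 58, 62, 2706]) [ 0.2227 -0.0435]
green ([281.3, 185.3], [266, 129, 36, 195, 2729]) [-0.0032  0.076 ]
green ([354.4, 157.4], [350, 129, 9, 58, 338]) [0.1226 0.0126]
green ([458.7, 236.5], [441, 130, 37, 214, 2319]) [-0.025  -0.0901]
```

View pics/w6.png

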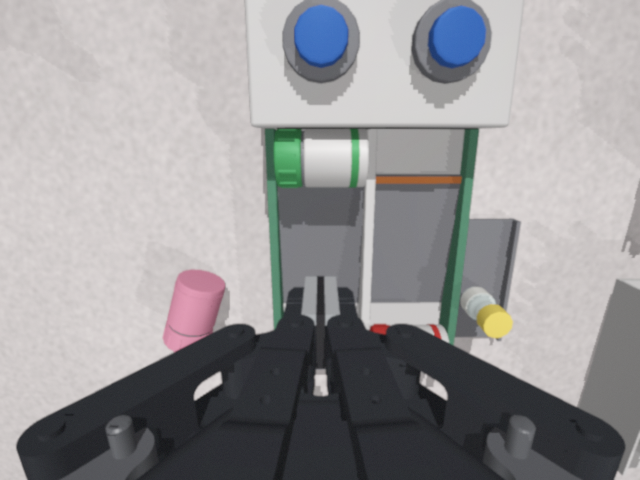

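The cartridge is seated and both buttons are up. My press landed 4 mm short of the button's centre, so a pad corner could have met the collar instead. I'll make one better-centred press to confirm the bottom height.

```bash
python3 -m crank '[[[0.2,0,0],[0,0,0],0],[[0.2,0,0],[0,0,0],0],[[0.2,0,0],[0,0,0],0],[[0.2,0,0],[0,0,0],0],[[0.2,0,0],[0,0,0],0],[[0.2,0,0],[0,0,0],0],[[0,0,0.1],[0,0,0],0],[[0,0,0.1],[0,0,0],0],[[0,0,0.1],[0,0,0],0],[[0,0,0],[0,0,0],0],[[0,0,0],[0,0,0],0]]'
python3 go.py 0.222 0.0405 0.099
```

```text
time_s: 13.15
tcp_pos: [0.5083, 0.2381, 0.1503]
ee_rot: [-0.001, 0.694, 0.72, 0.003]
force: [0.1, 0.1, 0.0]
width: -0.0001
t 13.15 ramp tcp [0.2917 0.0443] tip z 0.1363 F [0.1 0.1 0. ] w -0.0
shift shares total [-0.466  0.018  0.247]
turn shares total [ 0.0008 -0.0015  0.0048]
```

```bash
python3 -m crank '[[[-0.15,0.006,0],[0,0,0.0048],0],[[-0.15,0.006,0],[0,0,0],0],[[-0.15,0.006,0],[0,0,0],0],[[0,0,0],[0,0,0],0],[[0,0,0.08],[0,0,0],0],[[0,0,0.08],[0,0,0],0],[[0,0,0.04],[0,0,0],0],[[0,0,0],[0,0,0],0]]'
python3 go.py 0.222 0.0405 0.099
```

```text
time_s: 13.95
tcp_pos: [0.5135, 0.1729, 0.1209]
ee_rot: [-0.001, 0.698, 0.716, 0.005]
force: [0.2, -0.5, -0.0]
width: -0.0
t 13.95 ramp tcp [0.2264 0.0406] tip z 0.1069 F [ 0.2 -0.5 -0. ] w -0.0
shift shares total [-0.03   0.     0.052]
turn shares total [ 0.0019 -0.0024  0.0013]
```

```bash
python3 -m crank '[[[-0.028,0,0.04],[0.002,-0.002,0],0],[[0,0,0.02],[0,0,0],0],[[0,0,0],[0,0,0],0]]'
python3 -m crank '[[[0,0,0.013],[0,0,0],0],[[0,0,0.013],[0,0,0],0]]'
python3 -m crank '[[[0,0,0.013],[0,0,0],0],[[0,0,0.013],[0,0,0],0]]'
python3 -m crank '[[[0,0,0.013],[0,0,0],0],[[0,0,0],[0,0,0],0]]'
python3 go.py
```

```text
time_s: 14.25
tcp_pos: [0.5136, 0.1691, 0.1108]
ee_rot: [-0.001, 0.697, 0.717, -0.0]
force: [-0.2, 0.7, 1.6]
width: 0.0001
time_s: 14.45
tcp_pos: [0.5136, 0.1691, 0.1072]
ee_rot: [-0.0, 0.697, 0.717, -0.0]
force: [-1.6, -0.8, 3.7]
width: 0.0003
time_s: 14.65
tcp_pos: [0.5139, 0.1692, 0.1042]
ee_rot: [-0.0, 0.697, 0.717, 0.001]
force: [-11.8, -2.4, 54.8]
width: 0.0
time_s: 14.85
tcp_pos: [0.5137, 0.1691, 0.1052]
ee_rot: [-0.0, 0.698, 0.716, 0.001]
force: [-3.4, -0.6, 5.1]
width: -0.0001
t 14.85 ramp tcp [0.2226 0.0405] tip z 0.0912 F [-3.4 -0.6  5.1] w -0.0
turn shares total [ 0.0005 -0.0009  0.0015]
```

The force ramp (1.6, 3.7, 5.1 N, then a hard stop at the same height) matches the spring's 5 N at full travel. I release, retreat and check.

```bash
python3 -m crank '[[[0,0,-0.03],[0,0,0],0],[[0,0,-0.1],[0,0,0],0],[[0,0,-0.2],[0,0,0],0],[[0,0,-0.2],[0,0,0],0],[[-0.2,0,-0.1],[0,0,0],0],[[-0.2,0,0],[0,0,0],0],[[-0.2,0,0],[0,0,0],0],[[-0.1,0,0],[0,0,0],0],[[0,0,0],[0,0,0],0],[[0,0,0],[0,0,0],0],[[0,0,0],[0,0,0],0]]'
python3 - <<'E'
from h import *
d=np.load("ramp.npz");O,th=d["O"],float(d["th"]);x=np.array([np.cos(th),np.sin(th)]);y=np.array([-x[1],x[0]])
a=env.camera("wrist");cv2.imwrite("pics/w7.png",a[...,::-1])
f=lambda u,z:np.round([(onz("wrist",u,z)[:2]-O)@x,(onz("wrist",u,z)[:2]-O)@y],4)
for b in blobs(a,(105,120,40),(125,255,255),(0,0,640,350),200): print("blue",b,f(b[0],.092))
for b in blobs(a,(50,90,30),(85,255,255),(0,0,640,480),200): print("green",b,f((b[0][0],b[1][1]+b[1][3]),.047))
E
```

```text
time_s: 15.95
tcp_pos: [0.5169, 0.0622, 0.2035]
ee_rot: [0.0, 0.697, 0.717, 0.003]
force: [-1.0, -0.4, -0.9]
width: -0.0001
blue ([320.4, 77.4], [296, 50, 50, 56, 2225]) [0.2224 0.0405]
blue ([448.8, 79.0], [422, 51, 54, 56, 2325]) [ 0.2226 -0.0435]
green ([281.7, 208.4], [268, 160, 34, 165, 2352]) [0.0143 0.0748]
green ([352.0, 186.6], [348, 161, 8, 52, 292]) [0.1224 0.0124]
green ([452.0, 256.0], [435, 162, 34, 179, 1923]) [-0.0025 -0.0882]
```

View pics/w7.png

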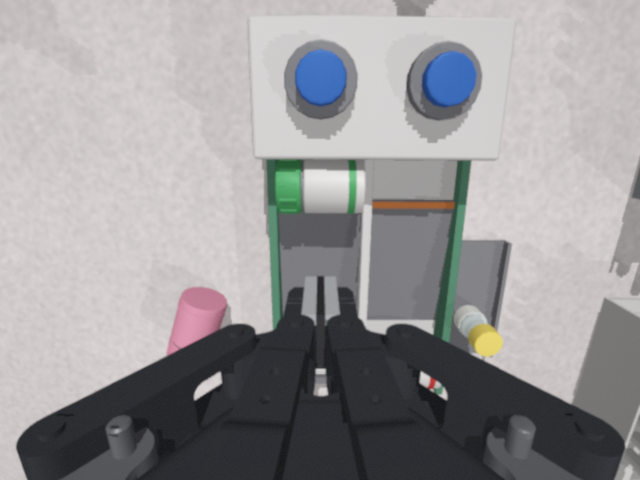

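The cartridge is square in the seat at (320,187), both buttons are up at (320,77) and (449,79), and the arm is clear of everything. I hand in.

```bash
python3 -c "
from rig import env
env.sign_off()"
```

```text
the job is handed in; nothing more can be done
```

I rolled the green-capped cartridge up the left (+y) lane at about 3–5 cm/s with closed fingertips behind it until it dropped over the sill into the seat. Then I pressed the blue button behind that lane fully down and released it. The job was handed in at about 16 s of the 51 s allowed; no verdict is reported.

- **Cartridge:** the last wrist picture shows it square in the seat. Its rear edge is at ramp x of about 0.122 m, which puts its centre at about 0.145 m.
- **Button:** I pressed it twice, because the first press landed 4 mm off centre. Both presses bottomed at the same height. The second read 1.6, 3.7 and 5.1 N on the way, matching the 5 N spring. The fingertip force peaked at about 41 N on the first press and 55 N on the second. That is under the 120 N wrist limit but above the 40 N limit set for the arm and gripper body. I took that limit not to apply to fingertips, and did not confirm it.
- **Everything else:** both buttons look up in the last picture, and the arm is clear of everything. The vial looks undisturbed. The gripper hid most of the red cartridge in the last views; the visible part looked in place and nothing went near it. I did not re-measure it or the other bystanders.
- **Disagreements:** ramp positions measured from the wrist and from the fixed cameras differed by 2–4 mm. One traverse above the head went 70 mm too far, about 4 cm clear of everything, and I corrected it.

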